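Set the length stop and hold a glass rod in the V-blocks for scoring

ROBOT

A 6-joint arm with a two-finger parallel gripper is mounted at the origin on a cart in front of the work surface, level with it; the furniture and walls round the work are solid. World frame = base frame: x ahead of the robot, y to its left, z up, the work surface at z = 0. Lengths are in m, angles in rad, forces in N, time in s.
With the tool pointing down it reaches from about 0.225 to 0.875 m from the base axis. Payload 3.4 kg.
Tool frame: the origin (TCP) lies on the mounting face of the last link; the fingertips stand 173 mm ahead of it and the grasp point (between the pads) lies 155 mm ahead of it (manip.tips_ahead is the distance from the TCP to the fingertips, in m); x points along the fingers, y is the direction in which the jaws open and shut, and the axes are right-handed (so a half turn about x gives the same grasp; the last joint's range is limited). The gripper opens to 85 mm and grips with 20 to 120 N. Pads are 22 mm wide; open, the fingers measure 114 mm over their backs; the gripper's body (76 mm by 85 mm) begins 54 mm behind the grasp point. The pads swing forward as they close: fully open they stand 13 mm farther back than shut.
Start: joints at [1.205, 0.276, 1.505, -0, 1.361, -0.121], TCP at [0.139, 0.558, 0.405] pointing down, gripper open.
Joint ranges: [-2.89, 2.89], [-0.75, 2.08], [0.22, 2.7], [-1.18, 4.32], [0.11, 2.71], [-2.7, 2.7]. Speed limits (rad/s): [2.57, 2.57, 3.14, 3.14, 3.14, 3.14].

INTERFACE

Orientations are given as a unit quaternion [x, y, z, w].
In Python, from cell import sensors, vision, manip gives the robot as it stands.
- The arm moves only by the tool move_arm, never from a script. Its argument "moves" is a list of rows, each a list of 3 entries, a list of its own where there are three numbers: the shift along the tool's x, y, z in m, then the turn, a rotation vector about the tool's x, y, z in degrees, then the finger opening in m, from 0 to 0.0854. In form: [[[x, y, z], [wx, wy, wz], fingers], ...]. A call has 1 to 12 rows; each row shifts and turns the commanded pose from where the row before left it, along the tool's axes as they then stand; what a row does not reach is not made up. A row lasts 1/12 s, in which the tool goes at most 41.7 mm and 7.16 degrees, less where a joint would pass 70% of its speed; a pose out of reach is approached as far as the arm can. A call is refused whole if a number of a shift passes 0.0417 or a number of a turn 7.16, either way. A call with a gripper value outside its range is refused whole. The fingers move at their own pace and stop on an object; "squeeze" is the grip in N (left out, the last holds). Time passes only in rows, so rows that do not move let the fingers close. It gives the time, the measured TCP pose, the force and the opening at its end, in the units of the state.
- sensors.get_obs(): the state, without advancing time (a new reading comes with each control period).
- vision.get_image(name): name is "scene" or "top"; returns a dict with "pixels" (480x640x3 uint8, blue, green, red), "range_z" (480x640 float32, m along the optical axis (not along the pixel's ray), 0 where there is no reading), "vfov" (degrees; the focal length in pixels is half the picture's height over the tangent of half this angle, whatever the lens; pixels are square), "cx", "cy" (the principal point, pixels), "k1" (the pictures are not rectified: a ray, as slopes to the right and down, at radius r is drawn at 1 + k1 r^2 times it, then the intrinsics apply), "R" (3x3) and "t" (3): a world point X has camera coordinates R X + t. Camera axes: x right, y down, z forward; pixel columns grow to the right and rows downward; lengths in m; the calibration is good to about 2 mm. A picture is of the moment at which its call begins.
- manip.close_job(): hands the job in, once; it reports no verdict.
The state is a dict: "t": time; "q": joint angles; "dq": joint speeds; "joint_torque": joint torques, N m; "ee_pos": TCP position; "tcp_rot": TCP orientation; "contact_force": force on the tool from outside, world axes, zero at the start; "ft_torque": the same for the moment, N m; "gripper_width": finger opening in m.
Only numpy, scipy, OpenCV 4.12 (cv2) and the standard library are available. Lean on these libraries where they do the work, as an engineer would, in place of code of your own. Each camera call takes 0.05 s, during which the arm holds its last target. There are 200 camera calls.

TASK

The amber glass rod is to be scored to length in the grey cut-off jig. First pull the jig's sliding stop out by its brass knob until its red pointer stands at the white line of the red rider on the scale, and let go of it; then take the amber rod from the wooden rest and lay it in both V-blocks with its end against the stop, without banging the glass or shifting the stop. Finish while still holding the rod in the gripper and pressing it down clearly more than its own weight, onto both flanks of the V's; leave the white bar in the rest alone.

Things in the scene. Friction and masses are not known exactly. Their poses are not given: they have to be found in the camera images.
- jig: Fixed grey cut-off jig, plate 80 x 244 x 10 mm. Origin at table level, z up, y along the rod axis towards the stop. Two steel V-blocks at y -108 to -82 and -26 to 0 mm, 60 mm wide, tops 49 mm above the table, each with a 90 degree V opening upward, mouth 34 mm. Between them a 56 mm gap for the fingers, open right across the jig, floor 10 mm above the table. Rod is scored at y = 0.
- v_left: The -x flanks of both V-blocks (fixed to the jig, same frame as the jig)
- v_right: The +x flanks of both V-blocks (fixed to the jig, same frame as the jig)
- seat (a point): Point on the axis of the seated rod, half-way between the V-blocks (middle of the finger gap), jig y = -54 mm, 51.8 mm above the table; axes as the jig
- stop (a joint): Slide of the length stop, m: 0 fully in (its face 4 mm from the jig's y = 0), grows to 0.05 as it is pulled out along the jig's +y. A light spring (1 to 2 N) draws it in, but a friction brake (9 N) holds it wherever it is left: about 11 N pulls or pushes it out, 8 N pushes it in.
- stop_knob (a point): Middle of the stop's brass knob: upright, round, 20 mm diameter, head 40 to 64 mm above the table, point 52 mm above the table. Below it the stop's carriage, 36 mm wide, top 30.5 mm above the table. The stop plate is 30 mm from the knob's side, towards the V-blocks.
- stop_face (a point): Centre of the stop plate's face that meets the rod's end, at the height of the seated rod's axis; the plate is 32 mm wide (x), 8 mm thick, from 29 to 65 mm above the table; axes as the jig
- pointer (a point): Tip of the stop's red pointer beside the scale, at the same jig y as the stop face
- rider_line (a point): White line on the red rider (8 mm wide clip on the scale bar, 19 mm above the table), at the bar's middle: the stop is right when the pointer has the same jig y; axes as the jig
- rest: Fixed wooden rest, board 116 x 124 x 8 mm, with two notched cleats 35 mm high, at y = -49 to -35 and y = 35 to 49 mm of the board; the rods lie along its y in notches 60 mm apart (at x = -30 and +30 mm), in either order. Origin at table level, z up.
- rod_center (a point): Centre of the amber glass rod: solid round rod 28 mm in diameter, 170 mm long along its y axis, about 0.26 kg, either end may go to the stop. In the rest its centre is 41.8 mm above the table.
- rod: The amber glass rod; body origin on its underside half-way along, 14 mm below the centre; axes as point rod_center
- white_bar: White glass bar, 20 mm in diameter, 110 mm long along y, lying in the other notch of the rest; leave alone

How it is judged:
By the outcome, as a careful person would: the job done as asked, in the order asked, and still so for the second after the job is handed in, while the arm keeps its last pose, push and grip.
It also fails if it takes over 54 s, if anything falls off the work surface, if the arm or the gripper's body presses on something with over 40 N, if the wrist force passes 120 N, or if a joint passes its speed limit or range.

## Working session

There is one attempt and no reset: what is moved stays moved. The work goes in short steps, Python scripts to look and compute and a tool call to move; the robot and the scene stay as the last step left them, time stands still between calls to the robot, and variables do not carry over. Pictures are saved under pics/ and viewed, about 8 in all and at most 12, crops included, and the job is handed in when it is done.

Besides the shell and the picture viewer there is one more tool, called after "Request:" as name(argument=value, ...), one argument or row to a line, values as JSON. move_arm: Moves the arm, as the interface text tells. Its arguments: {"type":"object","properties":{"moves":{"type":"array"},"squeeze":{"type":"number"}},"required":["moves"]}

```bash
ls; mkdir -p pics
cat > h.py <<'E'
import numpy as np, cv2
from cell import sensors, vision, manip
def grab(n):
    d=vision.get_image(n); np.save(f'pics/{n}.npy',d,allow_pickle=True); return d
def load(n): return np.load(f'pics/{n}.npy',allow_pickle=True).item()
def K(d):
    f=240/np.tan(np.radians(d['vfov'])/2); return np.array([[f,0,d['cx']],[0,f,d['cy']],[0,0,1.]]),np.array([d['k1'],0,0,0.])
def ray(d,u,v):
    k,D=K(d); p=cv2.undistortPoints(np.array([[[u,v]]],float),k,D)[0,0]
    R=np.array(d['R']);t=np.array(d['t']); return -R.T@t, R.T@np.array([p[0],p[1],1])
def atz(d,u,v,z):
    o,r=ray(d,u,v); return o+r*(z-o[2])/r[2]
def atd(d,u,v):
    o,r=ray(d,u,v); return o+r*d['range_z'][int(v),int(u)]
def proj(d,X):
    k,D=K(d); return cv2.projectPoints(np.atleast_2d(X).astype(float),cv2.Rodrigues(np.array(d['R']))[0],np.array(d['t'],float),k,D)[0][:,0]
E
python3 - <<'E'
from h import *
for n in('scene','top'):
    d=grab(n); cv2.imwrite(f'pics/{n}1.png',d['pixels']); R=np.array(d['R']); print(n,d['vfov'],d['k1'],-R.T@d['t'],R[2])
o=sensors.get_obs(); print({k:np.round(v,4) for k,v in o.items()})
E
```

```text
pics
scene 44.38658433854117 -0.04747620644404776 [ 1.0002702  -0.14849503  0.84399452] [-0.51935846  0.24565937 -0.81848534]
top 50.12665914872068 -0.05081283754633812 [0.42668851 0.0656889  0.90357341] [ 0.14945236 -0.01998065 -0.98856703]
{'t': np.float64(0.1), 'q': array([ 1.205 ,  0.2765,  1.506 , -0.    ,  1.3607, -0.121 ]), 'dq': array([ 0.    , -0.0029, -0.0022, -0.0005,  0.0001, -0.0002]), 'joint_torque': array([ 2.00000e-03, -4.17700e+01, -2.46411e+01, -1.00000e-04,
        5.90000e-03,  0.00000e+00]), 'ee_pos': array([0.1393, 0.5577, 0.4039]), 'tcp_rot': array([ 0.0858,  0.702 , -0.0869,  0.7017]), 'contact_force': array([0.4438, 0.2937, 0.0089]), 'ft_torque': array([-0.0085,  0.0049, -0.0064]), 'gripper_width': np.float64(0.0857)}
```

View pics/top1.png

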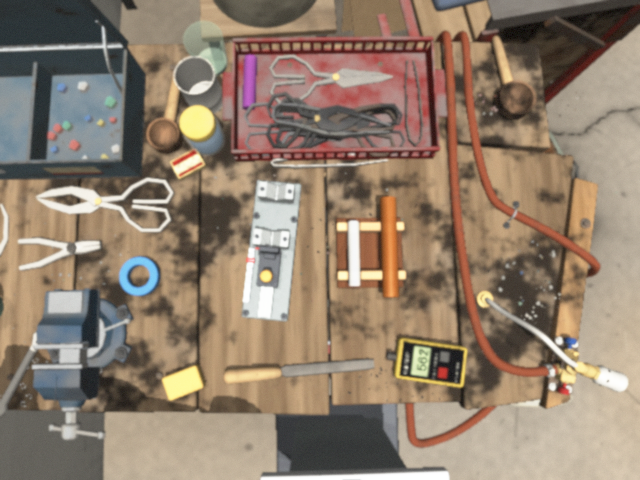

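View pics/scene1.png

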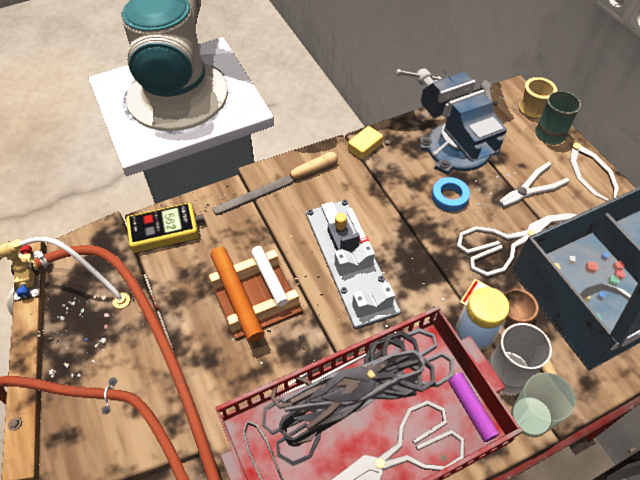

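The top view shows the jig at about (245–300, 180–320), with the stop and knob near (266, 276) towards the robot and the rider near (250, 260). The amber rod runs from (390, 197) to (390, 296) in the rest, with the white bar at (354, 252). I'll enlarge the jig next.

Run:
```python
from h import *
d=load('top'); c=d['pixels'][170:330,235:415]; cv2.imwrite('pics/topc.png',cv2.resize(c,None,fx=4.4,fy=3.7*1.0 if 0 else 3.7,interpolation=cv2.INTER_CUBIC) if 0 else cv2.resize(c,None,fx=3.7,fy=3.7,interpolation=cv2.INTER_CUBIC))
d=load('scene'); c=d['pixels'][195:335,300:410]; cv2.imwrite('pics/scc.png',cv2.resize(c,None,fx=4.2,fy=4.2,interpolation=cv2.INTER_CUBIC))
```

```text
(no output)
```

View pics/topc.png

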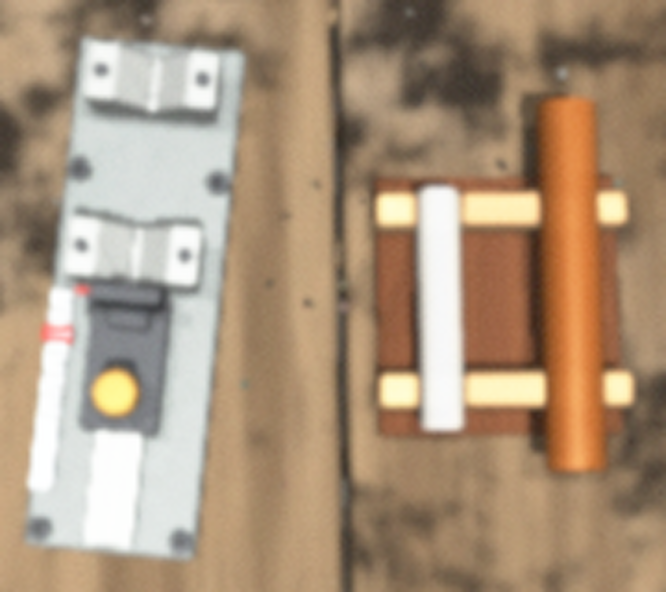

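View pics/scc.png

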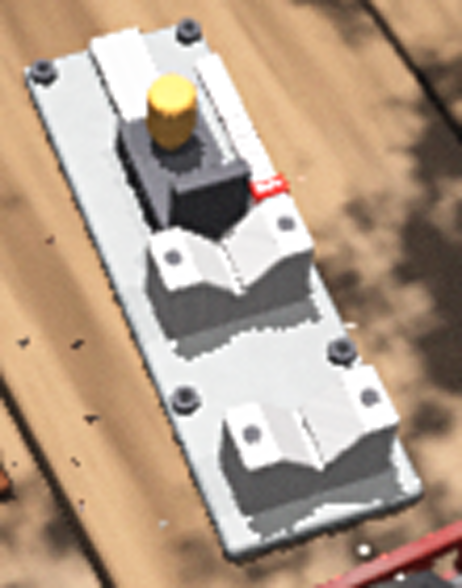

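The crop shows plate corners (83,38), (243,50), (27,543) and (193,557). The rider line is at (57,333), the pointer tip at (82,290), the knob at (115,392), and the rod ends at (567,97) and (576,470).

Run:
```python
from h import *
d=load('top')
T=lambda x,y,z:atz(d,235+(x+.5)/3.7-.5,170+(y+.5)/3.7-.5,z)
P=[T(*p,.010) for p in((83,38),(243,50),(27,543),(193,557))]
print(np.round(P,4), np.linalg.norm(P[0]-P[1]),np.linalg.norm(P[0]-P[2]),np.linalg.norm(P[1]-P[3]))
ax=(P[2]-P[0])+(P[3]-P[1]); ax/=np.linalg.norm(ax); ex=np.array([-0*0+ax[1],-ax[0],0])
print('jig +y',ax,'jig +x',ex,'yaw of y',np.degrees(np.arctan2(ax[1],ax[0])))
c=np.mean(P,0); print('plate centre',c)
# vertex of V's z=.032
v=[T(155,52,.032),T(153,112,.032),T(138,224,.032),T(137,284,.032)]
for n,p in dict(v0=v[0],v1=v[1],v2=v[2],v3=v[3],knob=T(115,392,.064),rider=T(57,333,.0195),pointer=T(82,290,.0195),
  b1l=T(90,42,.049),b1r=T(220,52,.049),b1bl=T(84,100,.049),b2l=T(72,212,.049),b2r=T(200,226,.049),b2bl=T(64,275,.049),b2br=T(195,288,.049)).items():
    q=p-c; print(n,np.round(p,4),'rel x,y',np.round([q@ex,q@ax],4))
r=[T(567,97,.0418),T(576,470,.0418)]; print('rod',np.round(r,4),np.linalg.norm(r[0]-r[1]),np.mean(r,0),np.degrees(np.arctan2(*(r[1]-r[0])[1::-1])))
# scene cross-checks
s=load('scene'); S=lambda x,y,z:atz(s,300+(x+.5)/4.2-.5,195+(y+.5)/4.2-.5,z)
for n,p in dict(knob=S(172,85,.064),rider=S(268,187,.0195),ptr=0).items():
    if p is 0: continue
    q=p-c; print('scene',n,np.round(p,4),np.round([q@ex,q@ax],4))
```

```text
[[0.6588 0.159  0.01  ]
 [0.6514 0.0818 0.01  ]
 [0.4183 0.1859 0.01  ]
 [0.4103 0.1089 0.01  ]] 0.0775307156046069 0.24192410477528803 0.24255452324931642
jig +y [-0.99375311  0.11160084  0.        ] jig +x [0.11160084 0.99375311 0.        ] yaw of y 173.59239504835875
plate centre [0.53469248 0.13388408 0.01      ]
v0 [0.6456 0.1228 0.032 ] rel x,y [ 0.0014 -0.1115]
v1 [0.6168 0.124  0.032 ] rel x,y [-0.0007 -0.0827]
v2 [0.5638 0.1314 0.032 ] rel x,y [ 0.0008 -0.0292]
v3 [0.5358 0.1321 0.032 ] rel x,y [-0.0017 -0.0013]
knob [0.484  0.1398 0.064 ] rel x,y [0.0002 0.0511]
rider [0.515  0.1705 0.0195] rel x,y [0.0342 0.0236]
pointer [0.535  0.1588 0.0195] rel x,y [0.0248 0.0025]
b1l [0.6467 0.1517 0.049 ] rel x,y [ 0.0302 -0.1093]
b1r [0.6408 0.0917 0.049 ] rel x,y [-0.0301 -0.1102]
b1bl [0.6193 0.1545 0.049 ] rel x,y [ 0.0299 -0.0818]
b2l [0.5673 0.1601 0.049 ] rel x,y [ 0.0297 -0.0294]
b2r [0.5597 0.1019 0.049 ] rel x,y [-0.029  -0.0284]
b2bl [0.5384 0.1638 0.049 ] rel x,y [ 0.0302 -0.0004]
b2br [0.5313 0.1046 0.049 ] rel x,y [-0.0295  0.0001]
rod [[ 0.6183 -0.0692  0.0418]
 [ 0.4458 -0.0661  0.0418]] 0.1724698031711572 [ 0.53205147 -0.06766242  0.0418    ] 178.98573966080437
scene knob [0.4813 0.1419 0.064 ] [0.002  0.0539]
scene rider [0.5153 0.1697 0.0195] [0.0335 0.0233]<stdin>:18: SyntaxWarning: "is" with 'int' literal. Did you mean "=="?
```

```bash
cat >> h.py <<'E'
from scipy.spatial.transform import Rotation as Ro
C=np.array([.5347,.1339]); AY=np.array([-.99375,.1116]); AX=np.array([.1116,.99375])
def jig(x,y,z): return np.r_[C+x*AX+y*AY,z]
def plan(g,yaw):
    "g: wanted grasp point; tool x down, tool y = world y turned by yaw(deg)"
    o=sensors.get_obs(); R=Ro.from_quat(o['tcp_rot']); T=Ro.from_euler('z',yaw,degrees=True)*Ro.from_quat([0,.5**.5,0,.5**.5])
    if np.dot(T.apply([0,1,0]),R.apply([0,1,0]))<0: T=T*Ro.from_euler('x',180,degrees=True)
    tcp=np.array(g)+[0,0,.155]
    print('t',o['t'],'turn first deg',np.round((R.inv()*T).as_rotvec(degrees=True),2),'then shift mm',np.round(1e3*T.inv().apply(tcp-o['ee_pos']),1),'F',np.round(o['contact_force'],1),'w',o['gripper_width'],'tool z in world',T.apply([0,0,1]).round(3))
E
python3 - <<'E'
from h import *
plan(jig(0,.052,.15),-6.4)
print(Ro.from_quat(sensors.get_obs()['tcp_rot']).as_matrix().round(3))
E
```

```text
t 0.1 turn first deg [-7.62 -0.02  0.09] then shift mm [  98.9 -377.1  388.2] F [0.4 0.3 0. ] w 0.08572784637942822 tool z in world [ 0.994 -0.111  0.   ]
[[-0.001  0.242  0.97 ]
 [-0.002  0.97  -0.242]
 [-1.    -0.002 -0.   ]]
```

Request:
move_arm(
  moves=[
    [[0, 0, 0], [-3.8, 0, 0], 0.0854],
    [[0, 0, 0], [-3.8, 0, 0], 0.0854],
    [[0, -0.029, 0.0298], [0, 0, 0], 0.06],
    [[0, -0.029, 0.0298], [0, 0, 0], 0.06],
    [[0, -0.029, 0.0298], [0, 0, 0], 0.06],
    [[0, -0.029, 0.0298], [0, 0, 0], 0.06],
    [[0, -0.029, 0.0298], [0, 0, 0], 0.06],
    [[0, -0.029, 0.0298], [0, 0, 0], 0.06],
    [[0, -0.029, 0.0298], [0, 0, 0], 0.06],
    [[0, -0.029, 0.0298], [0, 0, 0], 0.06],
    [[0, -0.029, 0.0298], [0, 0, 0], 0.06],
    [[0, -0.029, 0.0298], [0, 0, 0], 0.06],
  ],
)

```text
t: 1.1
ee_pos: [0.4037, 0.2344, 0.4046]
tcp_rot: [0.04, 0.706, -0.04, 0.706]
contact_force: [0.4, -0.2, -0.6]
gripper_width: 0.0597
```

Request:
move_arm(
  moves=[
    [[0.02, -0.029, 0.0298], [0, 0, 0], 0.06],
    [[0.02, -0.029, 0.0298], [0, 0, 0], 0.06],
    [[0.02, -0.029, 0.0298], [0, 0, 0], 0.06],
    [[0.02, 0, 0], [0, 0, 0], 0.06],
    [[0.02, 0, 0], [0, 0, 0], 0.06],
    [[0, 0, 0], [0, 0, 0], 0.06],
    [[0, 0, 0], [0, 0, 0], 0.06],
  ],
)

```text
t: 1.68
ee_pos: [0.474, 0.149, 0.3096]
tcp_rot: [0.04, 0.707, -0.04, 0.705]
contact_force: [-0.9, -0.3, 0.5]
gripper_width: 0.0599
```

Run:
```python
from h import *
plan(jig(0,.052,.055),-6.4)
d=grab('scene'); c=d['pixels'][150:310,270:430]; cv2.imwrite('pics/s2.png',cv2.resize(c,None,fx=3.7,fy=3.7,interpolation=cv2.INTER_CUBIC))
```

```text
t 1.6833 turn first deg [-0.05 -0.19  0.04] then shift mm [99.6 -8.2 10. ] F [-0.9 -0.3  0.5] w 0.0599130021684064 tool z in world [ 0.994 -0.111  0.   ]
```

View pics/s2.png

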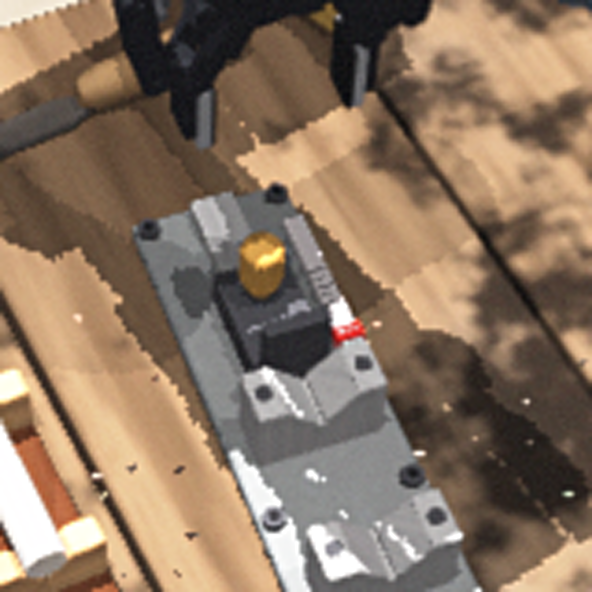

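The gripper is above and behind the knob (knob at (262, 262) in the crop), and everything below it is clear. I'll align and go down with the fingers open.

Request:
move_arm(
  moves=[
    [[0, -0.008, 0.01], [0, 0, 0], 0.06],
    [[0.02, 0, 0], [0, 0, 0], 0.06],
    [[0.02, 0, 0], [0, 0, 0], 0.06],
    [[0.02, 0, 0], [0, 0, 0], 0.06],
    [[0.02, 0, 0], [0, 0, 0], 0.05],
    [[0.018, 0, 0], [0, 0, 0], 0.04],
    [[0, 0, 0], [0, 0, 0], 0.04],
    [[0, 0, 0], [0, 0, 0], 0.04],
  ],
  squeeze=30,
)

```text
t: 2.4
ee_pos: [0.4842, 0.1402, 0.2131]
tcp_rot: [0.039, 0.706, -0.039, 0.706]
contact_force: [0.2, -0.0, -0.1]
gripper_width: 0.0396
```

Run:
```python
from h import *
plan(jig(0,.052,.055),-6.4)
d=grab('top'); c=d['pixels'][220:330,220:330]; a=cv2.resize(c,None,fx=5,fy=5,interpolation=cv2.INTER_CUBIC)
d=grab('scene'); k=proj(d,jig(0,.052,.064))[0]; print(k); cc=d['pixels'][180:290,290:340]; b=cv2.resize(cc,None,fx=5,fy=5,interpolation=cv2.INTER_CUBIC)
cv2.imwrite('pics/s3.png',np.hstack([a,b]))
```

```text
t 2.4 turn first deg [0.01 0.04 0.  ] then shift mm [ 3.1 -0.6 -1.1] F [ 0.2 -0.  -0.1] w 0.03957781433587183 tool z in world [ 0.994 -0.111  0.   ]
[339.87553253 216.0386879 ]
```

View pics/s3.png

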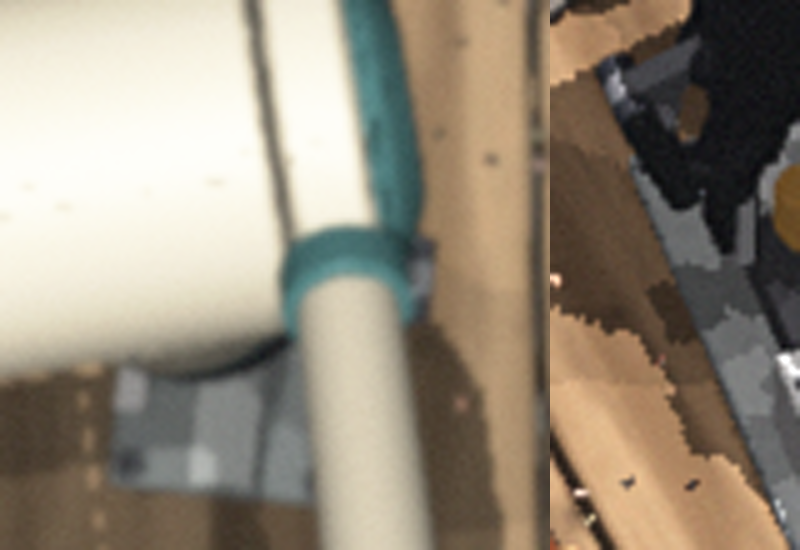

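The arm hides the jig from the top camera, but the scene view shows the fingers straddling the knob (partly visible at the right edge). I'll close on it gently and watch the force.

Request:
move_arm(
  moves=[
    [[0.002, -0.0005, -0.001], [0, 0, 0], 0.03],
    [[0, 0, 0], [0, 0, 0], 0.024],
    [[0, 0, 0], [0, 0, 0], 0.022],
    [[0, 0, 0], [0, 0, 0], 0.02],
    [[0, 0, 0], [0, 0, 0], 0.02],
    [[0, 0, 0], [0, 0, 0], 0.018],
    [[0, 0, 0], [0, 0, 0], 0.018],
    [[0, 0, 0], [0, 0, 0], 0.018],
  ],
  squeeze=30,
)

```text
t: 3.17
ee_pos: [0.4828, 0.1407, 0.2115]
tcp_rot: [0.041, 0.705, -0.039, 0.707]
contact_force: [-0.6, 5.4, 4.8]
gripper_width: 0.0189
```

Request:
move_arm(
  moves=[
    [[0, 0.0005, 0], [0, 0, 0], 0.015],
    [[0, 0, 0], [0, 0, 0], 0.015],
    [[0, 0, -0.003], [0, 0, 0], 0.015],
    [[0, 0, -0.003], [0, 0, 0], 0.015],
    [[0, 0, -0.003], [0, 0, 0], 0.015],
    [[0, 0, -0.003], [0, 0, 0], 0.015],
    [[0, 0, -0.003], [0, 0, 0], 0.015],
    [[0, 0, 0], [0, 0, 0], 0.015],
    [[0, 0, 0], [0, 0, 0], 0.015],
  ],
  squeeze=60,
)

```text
t: 3.92
ee_pos: [0.4714, 0.1422, 0.2117]
tcp_rot: [0.04, 0.702, -0.039, 0.71]
contact_force: [8.8, 1.7, -3.8]
gripper_width: 0.0185
```

Run:
```python
from h import *
o=sensors.get_obs(); print((o['ee_pos'][:2]-C)@AY,(o['ee_pos'][:2]-C)@AX,o['contact_force'])
d=grab('scene'); c=d['pixels'][200:270,330:410]; cv2.imwrite('pics/s4.png',cv2.resize(c,None,fx=8,fy=8,interpolation=cv2.INTER_CUBIC))
```

```text
0.06378384639721116 0.0011586026128917537 [ 8.83649043  1.70813843 -3.78013019]
```

View pics/s4.png

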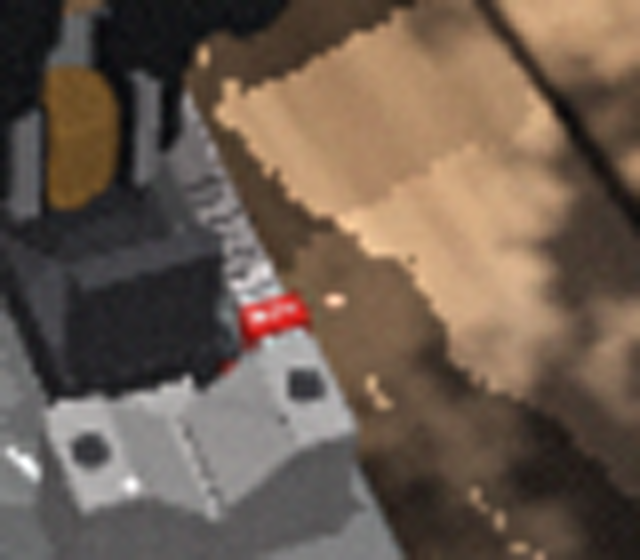

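The pointer tip shows at about (232, 365) and the rider's white line at about (275, 314) in this crop, so the stop needs to come out further. I'll measure how far.

Run:
```python
from h import *
s=load('scene'); S=lambda x,y,z:atz(s,330+(x+.5)/8-.5,200+(y+.5)/8-.5,z)
J=lambda p:np.round([(p[:2]-C)@AX*1e3,(p[:2]-C)@AY*1e3],1)
print('line',J(S(275,314,.019)),J(S(275,314,.021)),'pointer vis',J(S(232,365,.017)),J(S(232,365,.019)),'knob top',J(S(82,80,.064)))
print('plate top corners z65',J(S(222,248,.065)),J(S(70,285,.065)), 'V block rear corner z49',J(S(305,335,.049)))
```

```text
line [34.7 24. ] [34.  22.7] pointer vis [21.7 16. ] [21.1 14.8] knob top [ 4.7 64.8]
plate top corners z65 [16. 14.] [-16.5  15.7] V block rear corner z49 [28.9 -1.8]
```

Request:
move_arm(
  moves=[
    [[0, 0, -0.002], [0, 0, 0], 0.015],
    [[0, 0, -0.002], [0, 0, 0], 0.015],
    [[0, 0, -0.002], [0, 0, 0], 0.015],
    [[0, 0, -0.001], [0, 0, 0], 0.015],
    [[0, 0, 0], [0, 0, 0], 0.015],
    [[0, 0, 0], [0, 0, 0], 0.015],
  ],
)

```text
t: 4.47
ee_pos: [0.465, 0.1429, 0.2117]
tcp_rot: [0.04, 0.701, -0.039, 0.711]
contact_force: [9.5, -0.0, -3.8]
gripper_width: 0.018
```

Run:
```python
from h import *
o=sensors.get_obs(); print((o['ee_pos'][:2]-C)@AY,(o['ee_pos'][:2]-C)@AX,o['contact_force'])
ims=[grab('scene')['pixels'][220:260,345:385].astype(float) for _ in range(4)]
cv2.imwrite('pics/s5.png',cv2.resize(np.mean(ims,0).astype(np.uint8),None,fx=14,fy=14,interpolation=cv2.INTER_CUBIC))
```

```text
0.07031464930109159 0.001166809336579204 [ 9.52298826e+00 -8.40991093e-03 -3.79570817e+00]
```

View pics/s5.png

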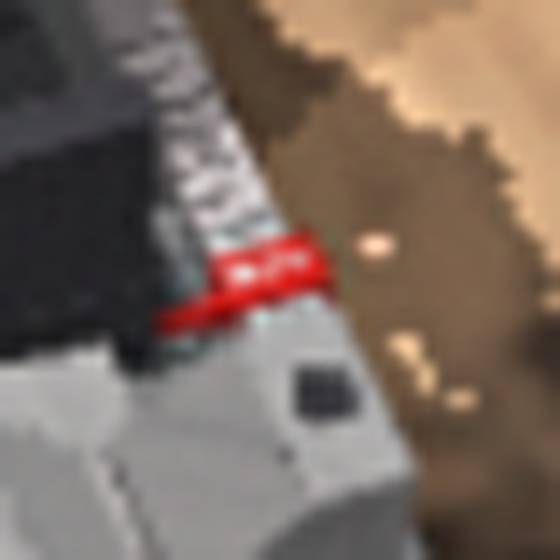

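The red pointer runs from about (165, 322) to (235, 302), and the white line from (230, 275) to (310, 254). The pointer is a few mm short of the line.

Run:
```python
from h import *
s=load('scene'); S=lambda x,y,z:atz(s,345+(x+.5)/14-.5,220+(y+.5)/14-.5,z)
J=lambda p:np.round([(p[:2]-C)@AX*1e3,(p[:2]-C)@AY*1e3],1)
for z in(.015,.017,.019,.021): print(z,'line',J(S(230,275,z)),J(S(270,265,z)),J(S(310,254,z)),'ptr',J(S(170,320,z)),J(S(200,314,z)),J(S(235,302,z)))
o=sensors.get_obs(); R=Ro.from_quat(o['tcp_rot']); g=o['ee_pos']+R.apply([.155,0,0]); print('grasp',J(g),g[2])
```

```text
0.015 line [30.9 27.5] [36.1 27.2] [41.3 27.1] ptr [21.5 23.7] [25.2 23.3] [29.9 23.6]
0.017 line [30.2 26.2] [35.4 26. ] [40.7 25.9] ptr [20.9 22.5] [24.6 22.1] [29.3 22.3]
0.019 line [29.6 25. ] [34.8 24.7] [40.  24.6] ptr [20.2 21.2] [24.  20.8] [28.7 21.1]
0.021 line [29.  23.7] [34.1 23.5] [39.3 23.3] ptr [19.6 20. ] [23.4 19.6] [28.1 19.8]
grasp [ 1.6 68.3] 0.05671281187938779
```

Request:
move_arm(
  moves=[
    [[0, 0, -0.002], [0, 0, 0], 0.015],
    [[0, 0, -0.0015], [0, 0, 0], 0.015],
    [[0, 0, 0], [0, 0, 0], 0.015],
    [[0, 0, 0], [0, 0, 0], 0.015],
  ],
)

```text
t: 5.0
ee_pos: [0.4615, 0.1433, 0.2117]
tcp_rot: [0.04, 0.701, -0.039, 0.711]
contact_force: [9.7, 0.1, -4.4]
gripper_width: 0.0177
```

Run:
```python
from h import *
o=sensors.get_obs(); R=Ro.from_quat(o['tcp_rot']); g=o['ee_pos']+R.apply([.155,0,0]); print('grasp',(g[:2]-C)@AY,o['contact_force'])
ims=[grab('scene')['pixels'][220:260,345:385].astype(float) for _ in range(4)]
cv2.imwrite('pics/s6.png',cv2.resize(np.mean(ims,0).astype(np.uint8),None,fx=14,fy=14,interpolation=cv2.INTER_CUBIC))
t=grab('top')['pixels'][240:270,235:275]; print('top occl', t.mean((0,1)))
```

```text
grasp 0.0718058052710264 [ 9.70241328  0.14678477 -4.3908269 ]
top occl [205.08166667 222.62916667 228.26583333]
```

View pics/s6.png

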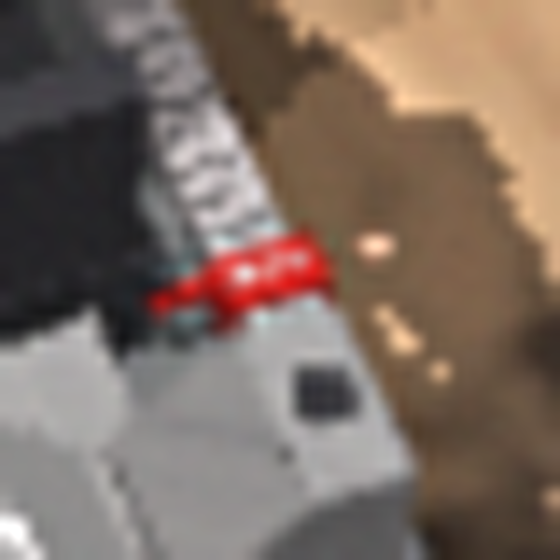

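The pointer, now at about (158, 300) to (225, 281), is roughly 9 crop pixels below the line extended left. That makes it about 1.2 mm short, and the initial top-view numbers give the same figure. I'll pull 1.2 mm more, let go, lift clear and check from above.

Request:
move_arm(
  moves=[
    [[0, 0, -0.0012], [0, 0, 0], 0.015],
    [[0, 0, 0], [0, 0, 0], 0.015],
    [[0, 0, 0], [0, 0, 0], 0.02],
    [[0, 0, 0], [0, 0, 0], 0.03],
    [[0, 0, 0], [0, 0, 0], 0.05],
    [[0, 0, 0], [0, 0, 0], 0.05],
    [[0, 0, 0], [0, 0, 0], 0.05],
    [[-0.02, 0, 0], [0, 0, 0], 0.05],
    [[-0.03, 0, 0], [0, 0, 0], 0.05],
    [[-0.03, 0, 0], [0, 0, 0], 0.05],
    [[-0.03, 0, 0], [0, 0, 0], 0.05],
    [[0, -0.035, 0], [0, 0, 0], 0.05],
  ],
)

```text
t: 6.25
ee_pos: [0.4546, 0.1117, 0.326]
tcp_rot: [0.04, 0.702, -0.036, 0.711]
contact_force: [2.3, -1.0, 1.1]
gripper_width: 0.0501
```

Request:
move_arm(
  moves=[
    [[0, -0.035, 0.01], [0, 0, 0], 0.05],
    [[0, -0.035, 0.01], [0, 0, 0], 0.05],
    [[0, -0.035, 0.01], [0, 0, 0], 0.05],
    [[0, -0.035, 0.01], [0, 0, 0], 0.05],
    [[0, -0.035, 0.01], [0, 0, 0], 0.05],
    [[0, 0, 0], [0, 0, 0], 0.05],
    [[0, 0, 0], [0, 0, 0], 0.05],
  ],
)

```text
t: 6.83
ee_pos: [0.4821, -0.0727, 0.3202]
tcp_rot: [0.041, 0.706, -0.041, 0.706]
contact_force: [-0.1, 0.7, -0.4]
gripper_width: 0.0503
```

Run:
```python
from h import *
A=np.mean([grab('top')['pixels'][235:285,230:280].astype(float) for _ in range(4)],0)
B=np.mean([grab('scene')['pixels'][220:260,345:385].astype(float) for _ in range(4)],0)
r=lambda a,k:cv2.resize(a.astype(np.uint8),None,fx=k,fy=k,interpolation=cv2.INTER_CUBIC)
cv2.imwrite('pics/s7.png',np.hstack([r(A,8),r(B,10)]))
plan([.5245,-.0676,.15],-1.0)
```

```text
t 7.2333 turn first deg [-5.33  0.   -0.01] then shift mm [15.6  3.1 42.4] F [0.1 1.1 0.8] w 0.050108669052505064 tool z in world [ 1.    -0.017  0.   ]
```

View pics/s7.png

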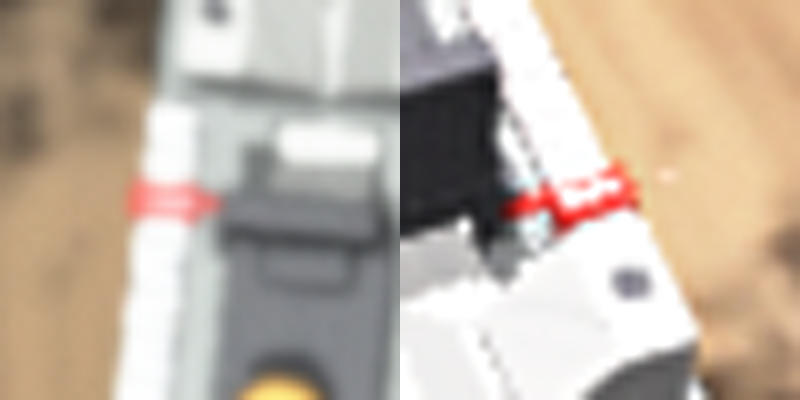

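In the top crop the rider's white line sits at about (165, 201) and the pointer at about (208, 204). With the jig's tilt that puts them in line, and the scene crop (right) agrees. I'll do one numeric check by colour.

Run:
```python
from h import *
for n,(r0,r1,c0,c1) in dict(top=(250,270,244,262),scene=(230,246,354,372)).items():
    d=load(n); p=d['pixels'].astype(float); red=np.clip(p[...,2]-p[...,:2].max(-1)-25,0,None)
    V,U=np.mgrid[r0:r1,c0:c1]; w=red[r0:r1,c0:c1]
    for c in range(c0,c1):
        k=w[:,c-c0]
        if k.sum()>40:
            v=(k*V[:,c-c0]).sum()/k.sum(); q=atz(d,c,v,.019); print(n,c,round(v,2),int(k.sum()),np.round([(q[:2]-C)@AX*1e3,(q[:2]-C)@AY*1e3],2))
```

```text
top 244 262.04 115 [44.21 28.69]
top 245 259.97 177 [42.89 24.96]
top 246 259.14 349 [41.33 23.36]
top 247 259.27 395 [39.59 23.42]
top 248 259.31 279 [37.86 23.34]
top 249 259.46 179 [36.11 23.45]
top 250 259.54 142 [34.37 23.42]
top 251 259.59 142 [32.64 23.35]
top 252 259.71 177 [30.9  23.39]
top 253 260.0 268 [29.13 23.73]
top 254 259.93 285 [27.42 23.46]
top 255 259.87 185 [25.71 23.19]
top 256 259.95 131 [23.98 23.18]
scene 355 240.53 49 [18.97 25.79]
scene 356 240.4 177 [20.68 25.48]
scene 357 239.94 314 [22.64 25.78]
scene 358 239.91 229 [24.27 25.26]
scene 359 239.24 353 [26.4 26. ]
scene 360 240.3 412 [27.19 23.36]
scene 361 241.24 359 [28.07 20.98]
scene 362 240.9 273 [29.94 21.06]
scene 363 239.92 324 [32.31 22.38]
scene 364 239.33 248 [34.38 22.95]
scene 365 238.49 422 [36.65 23.99]
scene 366 237.79 520 [38.81 24.77]
scene 367 237.81 529 [40.41 24.17]
scene 368 238.02 308 [41.86 23.18]
scene 369 234.47 95 [46.3  29.51]
scene 370 235.1 142 [47.42 27.71]
scene 371 236.28 165 [48.09 24.83]
```

The top view puts the rider line at jig y 23.4 mm and the pointer at 23.2–23.5 mm, so the stop is set. Now the rod.

Request:
move_arm(
  moves=[
    [[0, 0, 0], [-5.3, 0, 0], 0.05],
    [[0, 0.003, 0.021], [0, 0, 0], 0.05],
    [[0, 0, 0.021], [0, 0, 0], 0.05],
    [[0.02, 0, 0], [0, 0, 0], 0.05],
    [[0.02, 0, 0], [0, 0, 0], 0.05],
    [[0, 0, 0], [0, 0, 0], 0.05],
    [[0, 0, 0], [0, 0, 0], 0.05],
  ],
)

```text
t: 7.82
ee_pos: [0.5238, -0.0682, 0.2798]
tcp_rot: [0.007, 0.708, -0.006, 0.706]
contact_force: [0.0, -0.6, -0.1]
gripper_width: 0.0498
```

Run:
```python
from h import *
plan([.5245,-.0676,.042],-1.0)
d=grab('scene'); c=d['pixels'][210:360,190:340]; cv2.imwrite('pics/s8.png',cv2.resize(c,None,fx=4,fy=4,interpolation=cv2.INTER_CUBIC))
```

```text
t 7.8167 turn first deg [-0.08 -0.16 -0.04] then shift mm [82.8  0.6  0.7] F [ 0.  -0.6 -0.1] w 0.049769310963641636 tool z in world [ 1.    -0.017  0.   ]
```

View pics/s8.png

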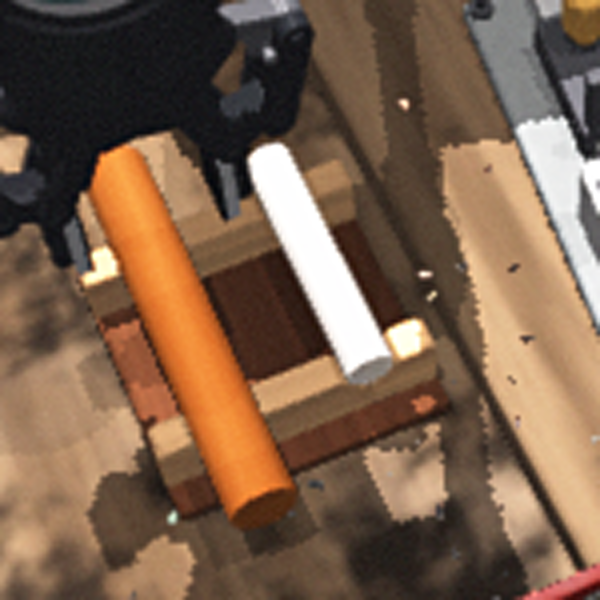

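The fingertips, at (78, 265) and (232, 215), straddle the amber rod, and the white bar is clear. I'll go down and close.

Request:
move_arm(
  moves=[
    [[0.015, 0.0006, 0.0007], [0, 0, 0], 0.05],
    [[0.02, 0, 0], [0, 0, 0], 0.05],
    [[0.02, 0, 0], [0, 0, 0], 0.05],
    [[0.018, 0, 0], [0, 0, 0], 0.05],
    [[0.009, 0, 0], [0, 0, 0], 0.05],
    [[0, 0, 0], [0, 0, 0], 0.05],
    [[0, 0, 0], [0, 0, 0], 0.04],
  ],
  squeeze=25,
)

```text
t: 8.45
ee_pos: [0.5254, -0.0683, 0.1993]
tcp_rot: [0.007, 0.707, -0.007, 0.707]
contact_force: [0.3, -0.6, -0.5]
gripper_width: 0.0406
```

Request:
move_arm(
  moves=[
    [[0, 0, 0], [0, 0, 0], 0.034],
    [[0, 0, 0], [0, 0, 0], 0.031],
    [[0, 0, 0], [0, 0, 0], 0.029],
    [[0, 0, 0], [0, 0, 0], 0.027],
    [[0, 0, 0], [0, 0, 0], 0.025],
    [[0, 0, 0], [0, 0, 0], 0.024],
    [[0, 0, 0], [0, 0, 0], 0.024],
    [[0, 0, 0], [0, 0, 0], 0.024],
  ],
  squeeze=25,
)

```text
t: 9.12
ee_pos: [0.5256, -0.0668, 0.2001]
tcp_rot: [0.009, 0.706, -0.006, 0.708]
contact_force: [1.2, 7.4, 4.7]
gripper_width: 0.0274
```

Request:
move_arm(
  moves=[
    [[0, 0.001, 0], [0, 0, 0], 0.02],
    [[0, 0.0005, 0], [0, 0, 0], 0.02],
    [[0, 0, 0], [0, 0, 0], 0.02],
    [[-0.002, 0, 0], [0, 0, 0], 0.02],
    [[-0.004, 0, 0], [0, 0, 0], 0.02],
    [[-0.01, 0, 0], [0, 0, 0], 0.02],
    [[-0.02, 0, 0], [0, 0, 0], 0.02],
    [[-0.025, 0, 0], [0, 0, 0], 0.02],
    [[-0.02, 0, 0], [0, 0, 0], 0.02],
    [[0, 0, 0], [0, 0, 0], 0.02],
    [[0, 0, 0], [0, 0, 0], 0.02],
  ],
  squeeze=50,
)

```text
t: 10.03
ee_pos: [0.5252, -0.0669, 0.2808]
tcp_rot: [0.007, 0.706, -0.007, 0.708]
contact_force: [-0.3, 0.6, -3.5]
gripper_width: 0.0267
```

Run:
```python
from h import *
plan(jig(0,-.064,.14),-6.4)
for n in ('scene','top'):
    d=grab(n); p=d['pixels'].astype(int)
    m=((p[...,2]>150)&(p[...,2]-p[...,0]>110)&(p[...,1]<p[...,2]*.75)).astype(np.uint8)
    k,l,s,c=cv2.connectedComponentsWithStats(m); o=np.argsort(-s[1:,4])[:3]+1
    print(n,s[o],c[o].round(1))
d=load('scene'); c=d['pixels'][190:360,190:400]; cv2.imwrite('pics/s9.png',cv2.resize(c,None,fx=3.5,fy=3.5,interpolation=cv2.INTER_CUBIC))
```

```text
t 10.0333 turn first deg [5.27 0.18 0.04] then shift mm [-14.2 200.6  51.1] F [-0.3  0.6 -3.5] w 0.026731369160919765 tool z in world [ 0.994 -0.111  0.   ]
scene [[  71  245  148  235 2471]
 [ 218  245   40   69 1163]
 [ 107  389   82   91 1076]] [[162.  355. ]
 [235.2 278.8]
 [153.3 430.1]]
top [[172 151  23  14  96]
 [179 164  23  13  54]
 [246 258   2   4   6]] [[182.8 157.8]
 [190.  169.5]
 [246.5 259.5]]
```

View pics/s9.png

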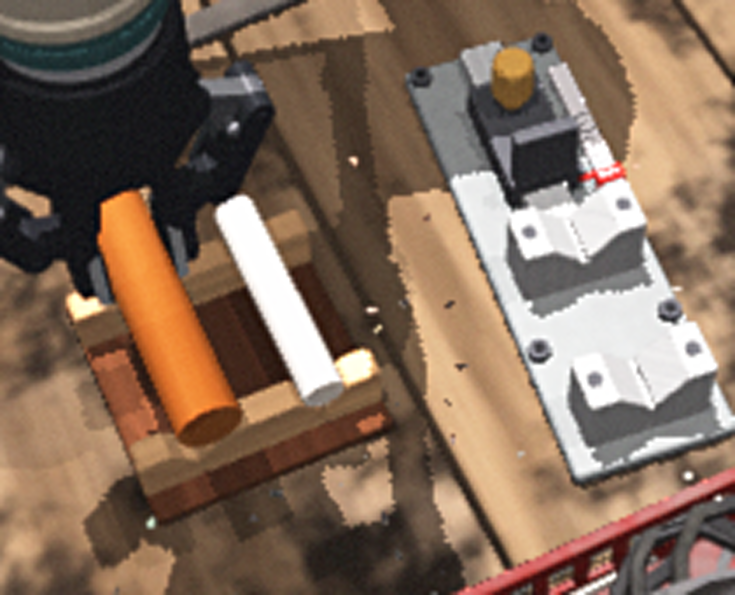

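The rod is lifted and roughly level, the white bar is still in its notch, and the stop pointer is still at the rider. That was my 12th picture, so I'll work from numbers now. Next I carry the rod over the jig, 10 mm short of the stop.

Request:
move_arm(
  moves=[
    [[0, 0.015, 0.004], [2.6, 0, 0], 0.02],
    [[0, 0.02, 0.005], [2.67, 0, 0], 0.02],
    [[0, 0.025, 0.006], [0, 0, 0], 0.02],
    [[0, 0.025, 0.006], [0, 0, 0], 0.02],
    [[0, 0.025, 0.006], [0, 0, 0], 0.02],
    [[0, 0.025, 0.006], [0, 0, 0], 0.02],
    [[0, 0.025, 0.006], [0, 0, 0], 0.02],
    [[0, 0.02, 0.006], [0, 0, 0], 0.02],
    [[0, 0.012, 0.004], [0, 0, 0], 0.02],
    [[0, 0.006, 0.002], [0, 0, 0], 0.02],
    [[0, 0, 0], [0, 0, 0], 0.02],
    [[0, 0, 0], [0, 0, 0], 0.02],
  ],
)

```text
t: 11.13
ee_pos: [0.595, 0.1245, 0.2787]
tcp_rot: [0.039, 0.707, -0.04, 0.705]
contact_force: [-0.6, 0.2, -2.9]
gripper_width: 0.0269
```

```bash
cat >> h.py <<'E'
from scipy.optimize import least_squares
def rodfit(box=(-.04,.04,-.17,.06,.03,.2)):
    P=[]
    for n in('scene','top'):
        d=grab(n); k,D=K(d); p=d['pixels'].astype(int)
        m=(p[...,2]-p[...,0]>70)&(p[...,2]-p[...,1]>35)&(d['range_z']>0)
        v,u=np.nonzero(m); q=cv2.undistortPoints(np.stack([u,v],1).astype(float)[:,None],k,D)[:,0]
        X=(np.c_[q,np.ones(len(q))]*d['range_z'][v,u][:,None]-d['t'])@np.array(d['R'])
        J=np.c_[(X[:,:2]-C)@AX,(X[:,:2]-C)@AY,X[:,2]]
        J=J[(J[:,0]>box[0])&(J[:,0]<box[1])&(J[:,1]>box[2])&(J[:,1]<box[3])&(J[:,2]>box[4])&(J[:,2]<box[5])]
        print(n,len(J)); P.append(J)
    J=np.vstack(P); y0=-.06
    def res(a):
        s=J[:,1]-y0; return np.hypot(J[:,0]-a[0]-a[1]*s,J[:,2]-a[2]-a[3]*s)-.014
    a=least_squares(res,[0,0,J[:,2].max()-.014,0],loss='soft_l1',f_scale=.001).x
    ok=abs(res(a))<.003
    print('rod at jig y=-60: x %.1f z %.1f mm; yaw %.2f pitch(dz/dy) %.2f deg; y ends %s n %d'%(a[0]*1e3,a[2]*1e3,np.degrees(a[1]),np.degrees(a[3]),np.round(np.percentile(J[ok,1],[0.3,1,99,99.7])*1e3,1),ok.sum()))
    return J[ok],a
E
python3 - <<'E'
from h import *
plan(jig(0,-.064,.126),-6.4); rodfit()
E
```

```text
t 11.1333 turn first deg [ 0.02 -0.11  0.07] then shift mm [-2.3  2.6  3. ] F [-0.6  0.2 -2.9] w 0.0269302765437975 tool z in world [ 0.994 -0.111  0.   ]
scene 1282
top 702
rod at jig y=-60: x -3.6 z 119.7 mm; yaw -0.67 pitch(dz/dy) 1.19 deg; y ends [-149.3 -148.3   18.6   19.7] n 1775
```

The stop end is at jig y ≈ 20 mm, the rod sits 3.6 mm to -x, and it has small yaw and pitch. I'll back off, centre and level it, then lower to just above the V's and measure again.

Request:
move_arm(
  moves=[
    [[0, 0.0033, 0.003], [0.6, -0.8, 0], 0.02],
    [[0, 0, 0], [0, 0, 0], 0.02],
    [[0.015, 0, 0], [0, 0, 0], 0.02],
    [[0.015, 0, 0], [0, 0, 0], 0.02],
    [[0.012, 0, 0], [0, 0, 0], 0.02],
    [[0.008, 0, 0], [0, 0, 0], 0.02],
    [[0.005, 0, 0], [0, 0, 0], 0.02],
    [[0, 0, 0], [0, 0, 0], 0.02],
    [[0, 0, 0], [0, 0, 0], 0.02],
  ],
)

```text
t: 11.98
ee_pos: [0.5998, 0.1279, 0.2248]
tcp_rot: [0.043, 0.701, -0.043, 0.711]
contact_force: [-0.8, 0.1, -1.6]
gripper_width: 0.0265
```

Run:
```python
from h import *
plan(jig(0,-.06,.06),-6.4); rodfit()
```

```text
t 11.9833 turn first deg [-0.61  0.82 -0.01] then shift mm [ 9.8 -1.3 -5.3] F [-0.8  0.1 -1.6] w 0.02652487508932483 tool z in world [ 0.994 -0.111  0.   ]
scene 1199
top 569
rod at jig y=-60: x 0.6 z 66.1 mm; yaw -0.03 pitch(dz/dy) -0.10 deg; y ends [-165.4 -162.4    9.    10.3] n 1579
```

Request:
move_arm(
  moves=[
    [[0.004, -0.0005, 0], [0, 0, 0], 0.02],
    [[0.004, 0, 0], [0, 0, 0], 0.02],
    [[0.003, 0, 0], [0, 0, 0], 0.02],
    [[0, 0, 0], [0, 0, 0], 0.02],
    [[0, 0, -0.002], [0, 0, 0], 0.02],
    [[0, 0, -0.002], [0, 0, 0], 0.02],
    [[0, 0, 0], [0, 0, 0], 0.02],
    [[0, 0, 0], [0, 0, 0], 0.02],
  ],
)

```text
t: 12.75
ee_pos: [0.5955, 0.128, 0.2136]
tcp_rot: [0.043, 0.701, -0.043, 0.711]
contact_force: [-0.2, 1.1, -2.7]
gripper_width: 0.0264
```

Run:
```python
from h import *
plan(jig(0,-.06,.06),-6.4); J,a=rodfit()
print(np.histogram(J[:,1]*1e3,bins=np.arange(-170,30,4)))
```

```text
t 12.75 turn first deg [-0.59  0.81 -0.01] then shift mm [-1.4 -1.  -1.1] F [-0.2  1.1 -2.7] w 0.026438862055826122 tool z in world [ 0.994 -0.111  0.   ]
scene 1171
top 513
rod at jig y=-60: x 0.3 z 54.7 mm; yaw 0.09 pitch(dz/dy) -0.27 deg; y ends [-165.2 -161.5   12.3   15.9] n 1480
(array([ 3, 10,  7,  0, 23, 47, 47, 43, 44, 37, 45, 43, 43, 41, 41, 39, 44,
       37, 36, 40, 41, 41, 37, 37, 35, 29, 31, 20,  9, 11, 12, 25, 36, 34,
       38, 34, 37, 36, 32, 37, 35, 33, 38, 34, 34, 16,  8,  0,  0]), array([-170, -166, -162, -158, -154, -150, -146, -142, -138, -134, -130,
       -126, -122, -118, -114, -110, -106, -102,  -98,  -94,  -90,  -86,
        -82,  -78,  -74,  -70,  -66,  -62,  -58,  -54,  -50,  -46,  -42,
        -38,  -34,  -30,  -26,  -22,  -18,  -14,  -10,   -6,   -2,    2,
          6,   10,   14,   18,   22,   26]))
```

Request:
move_arm(
  moves=[
    [[0, 0, -0.001], [0, 0, 0], 0.02],
    [[0, 0, -0.001], [0, 0, 0], 0.02],
    [[0, 0, -0.001], [0, 0, 0], 0.02],
    [[0, 0, -0.0005], [0, 0, 0], 0.02],
    [[0, 0, 0], [0, 0, 0], 0.02],
  ],
)

```text
t: 13.27
ee_pos: [0.592, 0.1284, 0.2134]
tcp_rot: [0.043, 0.701, -0.043, 0.711]
contact_force: [0.3, -0.4, -2.4]
gripper_width: 0.0263
```

Run:
```python
from h import *
plan(jig(0,-.06,.06),-6.4); J,a=rodfit()
print(np.histogram(J[:,1]*1e3,bins=np.r_[np.arange(-158,-140,2),np.arange(0,30,2)])[0])
```

```text
t 13.2667 turn first deg [-0.59  0.79 -0.  ] then shift mm [-1.6 -0.9  2.4] F [ 0.3 -0.4 -2.4] w 0.026337415747066772 tool z in world [ 0.994 -0.111  0.   ]
scene 1164
top 546
rod at jig y=-60: x 0.3 z 54.6 mm; yaw 0.23 pitch(dz/dy) -0.27 deg; y ends [-164.5 -159.6   17.1   20. ] n 1508
[   0    0    0    0    9   24   19   25 1242   16   18   18   19   19
   18   21   16   18    4    4    1    0    0]
```

Request:
move_arm(
  moves=[
    [[0, 0, -0.0005], [0, 0, 0], 0.02],
    [[0, 0, -0.0005], [0, 0, 0], 0.02],
    [[0, 0, -0.0004], [0, 0, 0], 0.02],
    [[0, 0, -0.0003], [0, 0, 0], 0.02],
    [[0, 0, -0.0003], [0, 0, 0], 0.02],
    [[0, 0, 0], [0, 0, 0], 0.02],
  ],
)

```text
t: 13.87
ee_pos: [0.5901, 0.1287, 0.2134]
tcp_rot: [0.043, 0.701, -0.043, 0.711]
contact_force: [-0.7, 0.4, -2.5]
gripper_width: 0.0266
```

Request:
move_arm(
  moves=[
    [[0, 0, -0.0003], [0, 0, 0], 0.02],
    [[0, 0, -0.0003], [0, 0, 0], 0.02],
    [[0, 0, -0.0002], [0, 0, 0], 0.02],
    [[0, 0, 0], [0, 0, 0], 0.02],
  ],
)

```text
t: 14.2
ee_pos: [0.5894, 0.1287, 0.2134]
tcp_rot: [0.043, 0.701, -0.043, 0.711]
contact_force: [-0.0, 0.1, -3.0]
gripper_width: 0.026
```

Request:
move_arm(
  moves=[
    [[0, 0, -0.0003], [0, 0, 0], 0.02],
    [[0, 0, -0.0003], [0, 0, 0], 0.02],
    [[0, 0, -0.0002], [0, 0, 0], 0.02],
    [[0, 0, 0], [0, 0, 0], 0.02],
  ],
)

```text
t: 14.53
ee_pos: [0.589, 0.1288, 0.2136]
tcp_rot: [0.043, 0.7, -0.043, 0.711]
contact_force: [1.3, -1.2, -2.5]
gripper_width: 0.0262
```

Request:
move_arm(
  moves=[
    [[0, 0, -0.0003], [0, 0, 0], 0.02],
    [[0, 0, -0.0003], [0, 0, 0], 0.02],
    [[0, 0, 0], [0, 0, 0], 0.02],
    [[0, 0, 0], [0, 0, 0], 0.02],
  ],
)

```text
t: 14.87
ee_pos: [0.5888, 0.1288, 0.2137]
tcp_rot: [0.043, 0.7, -0.043, 0.712]
contact_force: [5.0, 0.0, -3.2]
gripper_width: 0.0267
```

Contact shows as about 5 N axially. I'll ease that slightly and lower into the V's.

Request:
move_arm(
  moves=[
    [[0, 0, 0.0003], [0, 0, 0], 0.02],
    [[0.0006, 0, 0], [0, 0, 0], 0.02],
    [[0.0006, 0, 0], [0, 0, 0], 0.02],
    [[0.0006, 0, 0], [0, 0, 0], 0.02],
    [[0, 0, 0], [0, 0, 0], 0.02],
    [[0, 0, 0], [0, 0, 0], 0.02],
  ],
)

```text
t: 15.37
ee_pos: [0.5889, 0.1289, 0.212]
tcp_rot: [0.043, 0.7, -0.043, 0.711]
contact_force: [5.8, -0.9, -0.7]
gripper_width: 0.0267
```

Run:
```python
from h import *
J,a=rodfit(); o=sensors.get_obs(); print(o['contact_force'],o['ft_torque'])
```

```text
scene 1156
top 556
rod at jig y=-60: x 0.5 z 53.1 mm; yaw 0.03 pitch(dz/dy) 0.28 deg; y ends [-164.6 -161.6   21.8   23. ] n 1520
[ 5.56024502  0.22188024 -0.45016094] [-0.19986557 -0.63019188 -0.0046608 ]
```

Request:
move_arm(
  moves=[
    [[0, 0, 0.0005], [0, 0, 0], 0.02],
    [[0.0005, 0, 0], [0, 0, 0], 0.02],
    [[0.0005, 0, 0], [0, 0, 0], 0.02],
    [[0.0005, 0, 0], [0, 0, 0], 0.02],
    [[0, 0, 0], [0, 0, 0], 0.02],
    [[0, 0, 0], [0, 0, 0], 0.02],
  ],
)

```text
t: 15.97
ee_pos: [0.589, 0.1289, 0.2104]
tcp_rot: [0.043, 0.701, -0.043, 0.711]
contact_force: [4.5, -0.8, 3.0]
gripper_width: 0.0262
```

Run:
```python
from h import *
J,a=rodfit(); o=sensors.get_obs(); print(o['contact_force'],o['ft_torque'])
```

```text
scene 1161
top 548
rod at jig y=-60: x 0.5 z 51.6 mm; yaw 0.01 pitch(dz/dy) 0.32 deg; y ends [-165.  -161.3   20.5   22.4] n 1512
[4.18200848 0.52939857 1.98764654] [ 0.07771749 -0.52094147  0.01368494]
```

Request:
move_arm(
  moves=[
    [[0.0006, 0, 0], [0, 0, 0], 0.02],
    [[0.0006, 0, 0], [0, 0, 0], 0.02],
    [[0.0006, 0, 0], [0, 0, 0], 0.02],
    [[0, 0, 0], [0, 0, 0], 0.02],
    [[0, 0, 0], [0, 0, 0], 0.02],
  ],
)

```text
t: 16.48
ee_pos: [0.589, 0.1289, 0.2103]
tcp_rot: [0.043, 0.7, -0.043, 0.711]
contact_force: [1.1, 0.3, 12.4]
gripper_width: 0.0266
```

Run:
```python
from h import *
J,a=rodfit(); o=sensors.get_obs(); print(o['contact_force'],o['ft_torque'])
```

```text
scene 1156
top 550
rod at jig y=-60: x 0.5 z 51.5 mm; yaw -0.05 pitch(dz/dy) 0.19 deg; y ends [-164.8 -161.9   21.    22.8] n 1510
[ 0.87700227 -0.44634092 11.43527193] [-0.03469976 -0.03551454  0.01148852]
```

Request:
move_arm(
  moves=[
    [[0, 0, -0.0004], [0, 0, 0], 0.02],
    [[0.0004, 0, -0.0004], [0, 0, 0], 0.02],
    [[0, 0, -0.0002], [0, 0, 0], 0.02],
    [[0, 0, 0], [0, 0, 0], 0.02],
    [[0, 0, 0], [0, 0, 0], 0.02],
  ],
)

```text
t: 17.0
ee_pos: [0.5886, 0.129, 0.2103]
tcp_rot: [0.043, 0.7, -0.043, 0.712]
contact_force: [2.6, -1.1, 13.5]
gripper_width: 0.0267
```

Run:
```python
from h import *
J,a=rodfit(); o=sensors.get_obs(); print(o['contact_force'],o['ft_torque'])
d=load('top'); p=d['pixels'].astype(float); red=np.clip(p[...,2]-p[...,:2].max(-1)-25,0,None)
for c in range(244,259):
    k=red[250:270,c]; 
    if k.sum()>40:
        v=(k*np.arange(250,270)).sum()/k.sum(); q=atz(d,c,v,.019); print(c,round(v,2),int(k.sum()),np.round([(q[:2]-C)@AX*1e3,(q[:2]-C)@AY*1e3],2))
```

```text
scene 1159
top 554
rod at jig y=-60: x 0.5 z 51.5 mm; yaw -0.01 pitch(dz/dy) 0.25 deg; y ends [-165.7 -161.4   21.5   22.8] n 1523
[ 2.92767743 -0.70844508 12.9477893 ] [-0.09574314 -0.1850502   0.01277518]
246 258.83 126 [41.39 22.82]
247 258.9 219 [39.66 22.8 ]
248 258.96 223 [37.92 22.74]
249 258.92 191 [36.21 22.5 ]
250 258.72 152 [34.53 22.01]
251 258.55 132 [32.84 21.56]
252 258.63 123 [31.11 21.53]
253 258.67 107 [29.38 21.45]
254 258.97 66 [27.6 21.8]
```

Run:
```python
from h import *
A=np.mean([grab('top')['pixels'].astype(float) for _ in range(3)],0); S=np.mean([grab('scene')['pixels'].astype(float) for _ in range(3)],0)
d=load('top'); s=load('scene')
f=lambda P:P[...,2]/(P[...,:2].mean(-1)+5)
np.set_printoptions(linewidth=200,precision=2,suppress=True)
print('top red ratio rows255-264 cols244-258'); print(f(A)[255:265,244:259]); print(A[255:265,253:257].mean(-1)); print('depth',d['range_z'][255:265,252:258])
print('scene rows 234-246 cols 352-371'); print(f(S)[234:247,352:371])
```

```text
top red ratio rows255-264 cols244-258
[[1.27 1.27 1.27 1.21 1.09 1.01 0.99 0.99 0.99 0.98 0.96 0.94 0.94 0.94 0.93]
 [1.28 1.29 1.29 1.25 1.14 1.07 1.04 1.04 1.03 1.02 0.99 0.95 0.93 0.93 0.94]
 [1.27 1.3  1.41 1.46 1.36 1.28 1.24 1.22 1.22 1.2  1.11 0.99 0.94 0.94 0.94]
 [1.28 1.37 1.71 1.94 1.82 1.72 1.66 1.64 1.63 1.62 1.42 1.12 1.02 1.   0.98]
 [1.27 1.42 1.81 2.   1.9  1.77 1.65 1.61 1.61 1.61 1.53 1.31 1.2  1.14 1.09]
 [1.21 1.34 1.61 1.74 1.64 1.51 1.37 1.29 1.29 1.31 1.32 1.29 1.24 1.19 1.12]
 [1.13 1.18 1.29 1.36 1.36 1.3  1.22 1.15 1.13 1.14 1.16 1.15 1.14 1.13 1.1 ]
 [1.09 1.09 1.12 1.15 1.15 1.15 1.12 1.1  1.09 1.09 1.09 1.1  1.1  1.09 1.09]
 [1.08 1.08 1.08 1.08 1.09 1.08 1.09 1.08 1.09 1.08 1.08 1.08 1.09 1.08 1.08]
 [1.08 1.08 1.08 1.07 1.08 1.08 1.08 1.09 1.08 1.08 1.09 1.08 1.08 1.08 1.08]]
[[150.78 125.11 113.   114.78]
 [142.22 123.   113.56 114.89]
 [127.89 113.11 110.11 113.56]
 [118.11 107.11 112.33 115.78]
 [132.22 121.33 124.33 129.33]
 [155.89 150.67 150.44 153.89]
 [171.33 170.44 172.67 173.56]
 [174.44 176.22 178.22 180.  ]
 [175.33 177.56 177.78 179.22]
 [
[... 973 characters left out ...]
72 0.75 0.75]
 [0.75 0.78 0.78 0.8  0.71 0.73 0.78 0.83 0.75 0.78 0.81 0.8  0.75 0.73 0.76 0.68 0.72 0.78 0.74]
 [0.76 0.76 0.7  0.76 0.73 0.75 0.75 0.74 0.75 0.75 0.76 0.76 0.78 0.75 0.81 0.78 0.74 0.68 0.69]
 [0.82 0.79 0.77 0.75 0.72 0.73 0.75 0.79 0.75 0.7  0.74 0.77 0.69 0.69 0.75 0.78 0.72 0.77 0.76]
 [0.79 0.77 0.79 0.76 0.81 0.75 0.77 0.81 0.78 0.81 0.77 0.75 0.78 0.72 0.76 0.72 0.75 0.74 0.79]
 [0.78 0.79 0.75 0.76 0.73 0.78 0.78 0.72 0.8  0.8  0.76 0.73 0.65 0.7  0.79 0.73 0.76 0.76 0.82]
 [0.75 0.74 0.75 0.75 0.78 0.78 0.75 0.79 0.78 0.79 0.77 0.83 0.81 0.75 0.75 0.72 0.75 0.75 0.71]
 [0.75 0.71 0.75 0.77 0.78 0.8  0.77 0.75 0.76 0.66 0.75 0.75 0.74 0.74 0.77 0.72 0.72 0.77 0.72]]
```

The arm hides the rear half of the pointer from above, but its visible front edge still lines up with the rider. The axial force has stayed near or under 6 N, against the 11 N needed to move the stop. I'll add a little axial push so the rod sits firmly on the stop.

Request:
move_arm(
  moves=[
    [[0, 0, -0.0005], [0, 0, 0], 0.02],
    [[0, 0, -0.0005], [0, 0, 0], 0.02],
    [[0.0003, 0, -0.0003], [0, 0, 0], 0.02],
    [[0, 0, 0], [0, 0, 0], 0.02],
    [[0, 0, 0], [0, 0, 0], 0.02],
    [[0, 0, 0], [0, 0, 0], 0.02],
  ],
)

```text
t: 17.9
ee_pos: [0.5882, 0.129, 0.2103]
tcp_rot: [0.043, 0.699, -0.043, 0.713]
contact_force: [4.2, -0.1, 12.9]
gripper_width: 0.0269
```

Run:
```python
from h import *
J,a=rodfit(); o=sensors.get_obs(); print(o['ee_pos'],o['contact_force'],o['ft_torque'])
```

```text
scene 1157
top 556
rod at jig y=-60: x 0.5 z 51.5 mm; yaw -0.06 pitch(dz/dy) 0.21 deg; y ends [-165.5 -161.9   21.3   22.6] n 1524
[0.58814128 0.12899833 0.21027417] [ 4.43003218 -0.90904665 11.71072828] [-0.16351164 -0.48402916 -0.01837228]
```

Request:
move_arm(
  moves=[
    [[0, 0, 0.0008], [0, 0.3, 0], 0.02],
    [[0.0004, 0, 0.0003], [0, 0.2, 0], 0.02],
    [[0, 0, 0], [0, 0, 0], 0.02],
    [[0, 0, 0], [0, 0, 0], 0.02],
    [[0, 0, 0], [0, 0, 0], 0.02],
    [[0, 0, 0], [0, 0, 0], 0.02],
  ],
)

```text
t: 18.5
ee_pos: [0.5894, 0.1289, 0.2103]
tcp_rot: [0.043, 0.701, -0.043, 0.71]
contact_force: [3.3, -1.2, 14.5]
gripper_width: 0.0265
```

Run:
```python
from h import *
J,a=rodfit(); o=sensors.get_obs(); F=o['contact_force'];M=o['ft_torque'];print(o['t'],o['ee_pos'],o['tcp_rot'],F,M)
rx=-(M[1]+.16*F[0]+2.6*.0)/ (F[2]+2.6); print('support jig y mm',((o['ee_pos'][0]+rx)-C[0])/-.994*1e3)
```

```text
scene 1163
top 533
rod at jig y=-60: x 0.7 z 51.5 mm; yaw 0.03 pitch(dz/dy) 0.25 deg; y ends [-164.7 -162.2   19.6   21.9] n 1496
18.6 [0.58941048 0.12885868 0.21024144] [ 0.04316947  0.70147127 -0.04294594  0.71009161] [ 4.3100756  -0.56359177 15.04631391] [-0.16201635 -0.54656546 -0.02565368]
support jig y mm -46.885472987901004
```

```bash
python3 -c "
from cell import manip; print(manip.close_job())"
```

```text
the job is handed in; nothing more can be done
None
```

The job is handed in, at about 18.6 s of the 54 s allowed. The rod is seated in both V-blocks against the stop, still held and pressed down.

**Stop:** I pulled it out by the knob and let go. From above, the pointer then read jig y 23.2–23.5 mm against 23.4 mm for the rider line.

**Rod:** I carried it over from the rest and crept up to the stop with no more than about 6 N along the axis, against the 11 N needed to move it. I then lowered it into the V's.

**Final state:**

| Check | Last reading |
|---|---|
| Force up on the tool | about 15 N, so about 17 N on the V's including the rod's weight (2.6 N) |
| Axial push against the stop | about 4 N |
| Rod axis height | 51.5 mm (51.8 mm nominal) |
| Rod angle | yaw about 0°, pitch about 0.25° |
| Centre of support, from force and torque | jig y about -47 mm, between the two blocks |

**Less certain checks:**
- **Pointer after seating:** the arm hid half the pointer from above. A colour reading then came out 1–2 mm low, which I put down to that. The rod can only push the stop outward, and not at these forces, but I had no clear view to confirm it.
- **Rod end:** the camera put the stop end at 22–23 mm, up to about 1.5 mm short of the face. I relied on the contact force instead.
- **White bar:** I did not touch it. It was still in its notch in the last picture, just after the rod was lifted.

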